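# Load the firing bar with arched test tiles

### The arm

A 6-joint arm with a two-finger parallel gripper is mounted at the origin on the work surface. World frame = base frame: x ahead of the robot, y to its left, z up, the work surface at z = 0. Lengths are in m, angles in rad, forces in N, time in s.
With the tool pointing down it reaches from about 0.4 to 0.825 m from the base axis. Payload 7 kg.
Tool frame: the origin (TCP) lies at the very end of the fingers, on their centre line; the grasp point (between the pads) lies 19 mm behind it; z points along the fingers, y is the direction in which the jaws open and shut (so a half turn about z gives the same grasp; the last joint's range is limited). The gripper opens to 88 mm and grips with 3 to 60 N. Pads are 19 mm wide; open, the fingers measure 130 mm over their backs; the gripper's body (78 mm by 193 mm) begins 47 mm behind the grasp point.
Start: joints at [1.447, 0.359, 0.012, 0, -1.224, -0.288], TCP at [0.27, 0.619, 0.227] pointing down, gripper open.
Joint ranges: [-3.07, 3.07], [-1.43, 2.12], [-1.02, 1.25], [-3.03, 1.67], [-3.05, -0], [-3.03, 3.03]. Speed limits (rad/s): [2.39, 2.39, 3.01, 3.14, 3.14, 3.14].

### API

Orientations are given as [roll, pitch, yaw] about the fixed x, y, z axes, in that order (R = Rz(yaw) Ry(pitch) Rx(roll)).
In Python, from station import arm gives the robot as it stands.
- The arm moves only by the shell command python3 -m inch 'ROWS' [FORCE]. ROWS is text: rows parted by semicolons, each of 7 numbers parted by spaces: the closure, from 0 (fully open) to 1 (shut), then the shift along the tool's x, y, z each as a share of 300 mm, from -1 to 1, then the turn, a rotation vector about the tool's x, y, z each as a share of 60 degrees, from -1 to 1. In form: grip tx ty tz rx ry rz; .... A call has 1 to 12 rows; each row is the pose to reach, as a shift and turn from the pose commanded when the call began, along the tool's axes at that moment; what a row does not reach only later rows make up. A row lasts 1/10 s, in which the tool goes at most 50 mm and 8.59 degrees, less where a joint would pass 70% of its speed; a pose out of reach is approached as far as the arm can. A call with a number of a shift or a turn outside -1 to 1 is refused whole. A call with a gripper value outside its range is refused whole. The fingers move at their own pace and stop on an object; FORCE is the grip in N (left out, the last holds). Time passes only in rows, so rows that repeat a pose let the fingers close. It gives the time, the measured TCP pose, the force and the opening at its end, in the units of the state.
- arm.get_state(): the state, without advancing time (a new reading comes with each control period).
- arm.grab_frame(name): name is "scene" or "side" or "wrist"; returns a dict with "img" (384x512x3 uint8, red, green, blue), "range_z" (384x512 float32, m along the optical axis (not along the pixel's ray), 0 where there is no reading), "fx", "fy", "cx", "cy" (pixels), "extrinsics" (4x4, takes a point from world to camera coordinates); the wrist camera has in their place "tool_from_camera" (4x4, takes a point from camera to tool coordinates, whose origin is the TCP and whose axes are the flange's). Camera axes: x right, y up, looking along -z (the intrinsics and any distortion apply to the point x, -y, -z); pixel columns grow to the right and rows downward; lengths in m; the calibration is good to about 2 mm. A picture is of the moment at which its call begins: read the wrist's pose just before it.
- arm.job_done(): hands the job in, once; it reports no verdict.
The state is a dict: "t": time; "q": joint angles; "qd": joint speeds; "joint_efforts": joint torques, N m; "eef_pos": TCP position; "ee_rot": TCP orientation; "force": force on the tool from outside, world axes, zero at the start; "moment": the same for the moment, N m; "width": finger opening in m.
Only numpy, scipy, OpenCV 4.12 (cv2) and the standard library are available. Lean on these libraries where they do the work, as an engineer would, in place of code of your own. Each camera call takes 0.05 s, during which the arm holds its last target.

### The job

Load the firing rack: slide the keeper on the bar fully home against its end stop, away from the tile already hanging there, to make room, and drape the two arched test tiles that stand on the table over the bar, the taller one between the keeper and the hanging tile and the shorter one on the hanging tile's other side. They must hang straight and squarely astride the bar, resting on it by their roofs, with a visible gap to the hanging tile, the keeper and the posts. Lower them on without dropping them, and leave the hanging tile and the other things on the table where they are.

Things in the scene. Friction and masses are not known exactly. Their poses are not given: they have to be found in the camera images.
- rack: Fixed firing rack: terracotta foot slab 80 x 350 x 12 mm, two pale square posts (30 x 20 mm, tops 157 mm above the table, inner faces at y = +-145 mm) and a dark steel round bar of 12 mm diameter between them. Origin: centre of the slab's underside on the table. The bar runs along the rack's y at x = 0, axis at z = 140 mm.
- keeper (a joint): Travel of the keeper along the bar in m, towards the rack's +y; 0.080 is the end stop, hard by the +y post. It stays where it is left; about 2 N moves it.
- keeper_grip (a point): Centre of the exposed part of the keeper's upright steel tab, to be gripped across the bar: tab 12 mm (rack x) x 26 mm (rack y), from 12 to 46 mm above the bar's axis; this point lies 34 mm above the bar's axis. The tab stands on a steel collar around the bar, 28 mm diameter and 30 mm long (rack y), centred under the tab. Its place is rack y = 50 mm + joint value.
- tall_tile: Arched colour-test tile of plain white ceramic, an inverted U with a flat roof, open along its own y: 44 mm over its two legs (x), 54 mm long (y), walls and roof 6 mm, so 32 mm free between the legs; 85 mm high, stands on the table at the start. Origin: centre of its underside (at the foot level, midway between the legs); z up. Half a turn about z looks the same.
- short_tile: Arched colour-test tile of plain white ceramic, an inverted U with a flat roof, open along its own y: 44 mm over its two legs (x), 54 mm long (y), walls and roof 6 mm, so 32 mm free between the legs; 60 mm high, stands on the table at the start. Origin: centre of its underside (at the foot level, midway between the legs); z up. Half a turn about z looks the same.
- hung_tile: Arched colour-test tile of plain white ceramic, an inverted U with a flat roof, open along its own y: 44 mm over its two legs (x), 54 mm long (y), walls and roof 6 mm, so 32 mm free between the legs; 60 mm high, already hanging on the bar near its middle; to be left as it is. Origin: centre of its underside (at the foot level, midway between the legs); z up. Half a turn about z looks the same.
- spray_bottle: Clear upright spray bottle, 40 mm diameter, 118 mm high. Origin: centre of its underside. Bystander.
- jar_a: Black paint jar with white lid, 50 mm diameter, 70 mm high. Origin: centre of its underside. Bystander.
- jar_b: Black paint jar with white lid, 50 mm diameter, 70 mm high. Origin: centre of its underside. Bystander.
- pot_a: Small colour pot, 34 mm diameter, 30 mm high. Origin: centre of its underside. Bystander.
- pot_b: Small colour pot, 34 mm diameter, 30 mm high. Origin: centre of its underside. Bystander.
- brush_mug: White ceramic beaker of brushes, 72 mm diameter, 85 mm high, brushes to 180 mm. Origin: centre of its underside. Bystander.
Things that resemble listed ones, but are neither listed nor needed, are in the scene too. What is shaped like the short_tile but blue is not meant. What is shaped like the hung_tile but yellow is not meant.

How it is judged:
By the outcome, as a careful person would: the job done as asked, in the order asked, and still so for the second after the job is handed in, with the robot touching nothing.
It also fails if it takes over 70 s, if anything falls off the work surface, if the arm or the gripper's body presses on something with over 40 N, if the wrist force passes 120 N, or if a joint passes its speed limit or range.

## Working session

There is one attempt and no reset: what is moved stays moved. The work goes in short steps, Python scripts to look and compute and a shell command to move; the robot and the scene stay as the last step left them, time stands still between calls to the robot, and variables do not carry over. Pictures are saved under pics/ and viewed, and the job is handed in when it is done.

```bash
ls; mkdir -p pics
cat > h.py <<'E'
import numpy as np,cv2,pickle
from station import arm
def grab(n,tag):
    s=arm.get_state(); f=arm.grab_frame(n); f['state']=s
    pickle.dump(f,open(f'pics/{tag}.pkl','wb'))
    cv2.imwrite(f'pics/{tag}.png',cv2.cvtColor(f['img'],cv2.COLOR_RGB2BGR)); return f
def load(tag): return pickle.load(open(f'pics/{tag}.pkl','rb'))
def pts(f):
    # world points per pixel from range
    z=f['range_z']; h,w=z.shape; u,v=np.meshgrid(np.arange(w),np.arange(h))
    X=(u-f['cx'])/f['fx']*z; Y=-(v-f['cy'])/f['fy']*z
    P=np.stack([X,Y,-z,np.ones_like(z)],-1)
    return (P@np.linalg.inv(c2w_inv(f)).T)[...,:3]
def c2w_inv(f):
    if 'extrinsics' in f: return np.array(f['extrinsics'])
    from scipy.spatial.transform import Rotation as R
    T=np.eye(4);s=f['state'];r=np.array(s['ee_rot'])
    T[:3,:3]=r if r.shape==(3,3) else R.from_euler('xyz',r).as_matrix()
    T[:3,3]=s['eef_pos']
    return np.linalg.inv(T@np.array(f['tool_from_camera']))
E
python3 - <<'E'
from h import *
print(arm.get_state())
for n in ['scene','side','wrist']:
    f=grab(n,n+'0'); print(n,f.keys(),f['fx'],f['cx'],f['cy'],f.get('extrinsics',f.get('tool_from_camera')))
E
```

```text
pics
{'t': 0.0, 'q': array([ 1.44706543e+00,  3.59404985e-01,  1.10640711e-02, -3.29504963e-04,
       -1.22409092e+00, -2.88083537e-01]), 'qd': array([ 2.77803145e-03, -5.03216503e-04, -9.16831965e-04, -6.72264775e-04,
       -9.75112472e-05,  1.41266960e-03]), 'joint_efforts': array([ 1.03595576e-03, -5.82718062e+01,  2.93056369e+01,  6.99696064e+00,
        6.87127031e-03, -1.67577477e-04]), 'eef_pos': array([0.27003139, 0.61810895, 0.22561697]), 'ee_rot': array([ 3.13993654e+00, -1.67724416e-04, -4.11926518e-01]), 'force': array([-0.02241741,  0.73906237, -0.16405478]), 'moment': array([-0.01561385, -0.00129336,  0.02479434]), 'width': 0.08758421221287041}
scene dict_keys(['img', 'range_z', 'fx', 'fy', 'cx', 'cy', 'extrinsics', 'state']) 358.638256744555 254.41691301548406 186.07554141947614 [[-0.74370843  0.66828879 -0.01696652  0.40393348]
 [-0.37243323 -0.39312084  0.84068395  0.07518001]
 [ 0.55514977  0.63154263  0.54126023 -1.40025609]
 [ 0.          0.          0.          1.        ]]
side dict_keys(['img', 'range_z', 'fx', 'fy', 'cx', 'cy', 'extrinsics', 'state']) 420.46725364580436 251.85924035408397 194.35931465584835 [[ 0.78039461 -0.62524898 -0.00692478 -0.41868312]
 [ 0.45958787  0.56604771  0.68437488 -0.34018896]
 [-0.42398494 -0.53726502  0.72909743 -0.89887596]
 [ 0.          0.          0.          1.        ]]
wrist dict_keys(['img', 'range_z', 'fx', 'fy', 'cx', 'cy', 'tool_from_camera', 'state']) 280.67303683800304 254.54005943670484 193.45265850467092 [[ 5.30857345e-04  9.59137007e-01  2.82941547e-01  7.64060605e-02]
 [ 9.99999684e-01 -3.41685658e-04 -7.17935628e-04  1.25429505e-03]
 [-5.91921561e-04  2.82941839e-01 -9.59136886e-01 -1.59181650e-01]
 [ 0.00000000e+00  0.00000000e+00  0.00000000e+00  1.00000000e+00]]
```

View pics/scene0.png

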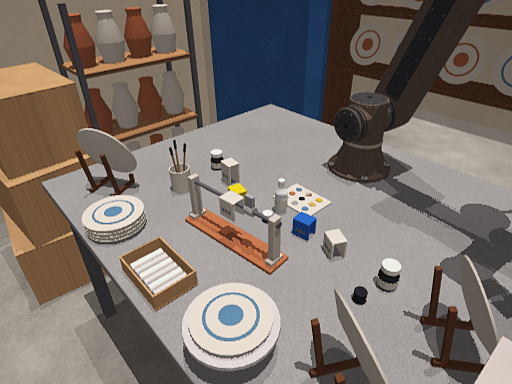

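View pics/side0.png

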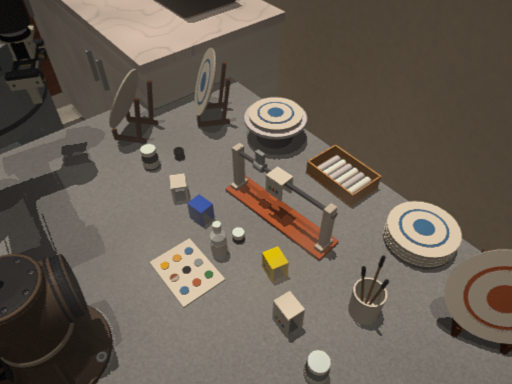

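View pics/wrist0.png

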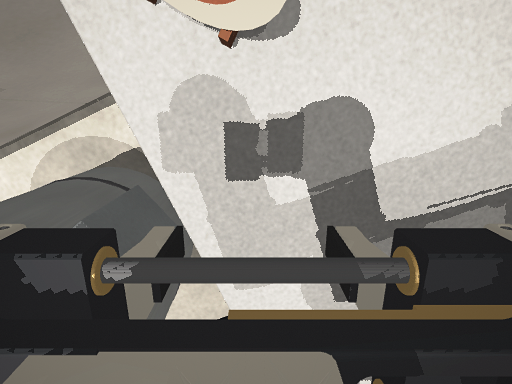

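Candidates seen in side view: white tiles at (179,186) and (288,312), the hung one at (279,183), blue (200,209), yellow (275,262). The keeper is at about (260,160). Now measuring.

Run:
```python
from h import *
f=load('side0');P=pts(f)
for n,(u,v) in dict(tileA=(179,181),tileB=(288,302),hung=(280,178),blue=(201,203),yellow=(275,256),keeper=(261,154),postL=(238,152),postR=(328,211),potw=(239,232),tab=(100,200)).items():
    p=P[v-2:v+3,u-2:u+3].reshape(-1,3); print(n,np.round(np.median(p,0),4),np.round(p.std(0),4))
f2=load('scene0');P2=pts(f2)
for n,(u,v) in dict(tileA=(335,234),tileB=(230,162),hung=(230,197),keeper=(268,213),postL=(272,217),postR=(196,179)).items():
    p=P2[v-2:v+3,u-2:u+3].reshape(-1,3); print(n,np.round(np.median(p,0),4),np.round(p.std(0),4))
a=cv2.imread('pics/side0.png')[120:260,150:350];cv2.imwrite('pics/c1.png',cv2.resize(a,None,fx=4,fy=4,interpolation=cv2.INTER_CUBIC))
a=cv2.imread('pics/scene0.png')[140:275,170:355];cv2.imwrite('pics/c2.png',cv2.resize(a,None,fx=4,fy=4,interpolation=cv2.INTER_CUBIC))
```

```text
tileA [0.4575 0.2243 0.0589] [0.0043 0.006  0.0019]
tileB [ 0.4324 -0.2524  0.0843] [0.0034 0.003  0.0014]
hung [ 0.6186 -0.0116  0.1511] [0.004  0.0045 0.0013]
blue [0.4586 0.1174 0.059 ] [0.0042 0.0052 0.0014]
yellow [ 0.4999 -0.1335  0.0591] [0.0037 0.0037 0.0015]
keeper [0.6146 0.0593 0.1836] [0.029  0.0325 0.0363]
postL [0.6    0.1368 0.1456] [0.0044 0.0021 0.0043]
postR [ 0.6292 -0.1654  0.1555] [0.0031 0.0034 0.0021]
potw [ 0.4913 -0.005   0.0291] [0.0043 0.0047 0.0016]
tab [ 0.2657  0.3583 -0.0008] [0.004  0.0063 0.0018]
tileA [0.45   0.2257 0.0601] [0.0054 0.0045 0.0013]
tileB [ 0.43   -0.2544  0.085 ] [0.0079 0.009  0.001 ]
hung [ 0.6271 -0.0018  0.1521] [0.005  0.0059 0.001 ]
keeper [0.4888 0.0037 0.0296] [0.006  0.0058 0.0013]
postL [0.6092 0.1441 0.1567] [0.1187 0.121  0.1293]
postR [ 0.6392 -0.1494  0.1466] [0.0049 0.003  0.0044]
```

View pics/c1.png

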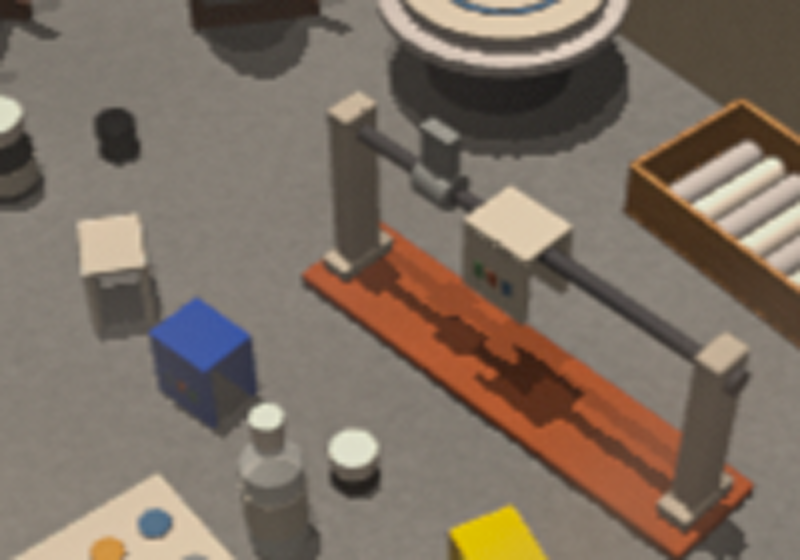

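View pics/c2.png

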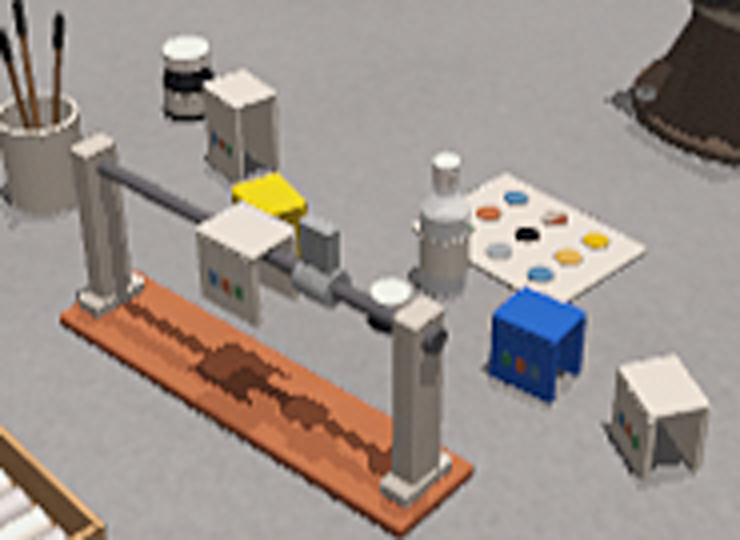

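The crops show the two plain white standing tiles: short at side (179,181) with top z=0.059, and tall at side (288,302) with top z=0.084. The hung tile is at (280,178) with the keeper between it and the +y post. Next I fit rectangles to the tops.

```bash
cat >> h.py <<'E'
def rect(P,c,r,z0,z1,mm=1000):
    m=(np.hypot(P[...,0]-c[0],P[...,1]-c[1])<r)&(P[...,2]>z0)&(P[...,2]<z1)
    q=P[m]
    (cx,cy),(w,h),a=cv2.minAreaRect((q[:,:2]*mm).astype(np.float32))
    return len(q),np.round([cx,cy,w,h,a],1),np.round(np.median(q,0)*mm,1)
E
python3 - <<'E'
from h import *
for n in ['side0','scene0']:
    P=pts(load(n)); print(n)
    for nm,c,z in [('tall',(.432,-.253),.085),('short',(.455,.225),.06),('hung',(.62,-.01),.152),('postL',(.607,.145),.157),('postR',(.63,-.157),.157),('yellow',(.5,-.1335),.06),('blue',(.4586,.1174),.06),('tab',(.61,.06),.182)]:
        try: print(nm,*rect(P,c,.045 if 'post' not in nm else .03,z-.005,z+.006))
        except Exception as e: print(nm,e)
    m=(abs(P[...,0]-.615)<.04)&(abs(P[...,1])<.15)&(P[...,2]>.142)&(P[...,2]<.149)
    q=P[m]; b=q[(q[:,1]<-.06)]
    if len(b)>3: print('bar',np.polyfit(b[:,1],b[:,0],1),len(b),np.median(b,0))
    m=(abs(P[...,0]-.615)<.04)&(abs(P[...,1]-.07)<.06)&(P[...,2]>.159)&(P[...,2]<.2)
    q=P[m]; print('tab',np.round(q.min(0),4),np.round(q.max(0),4),np.round(np.median(q,0),4),len(q))
    # slab
    m=(abs(P[...,0]-.615)<.1)&(abs(P[...,1])<.22)&(abs(P[...,2]-.012)<.006)
    (a,b)=(P[m][:,:2]*1000).astype(np.float32),0
    print('slab',cv2.minAreaRect(a))
E
```

```text
side0
tall 494 [ 429.  -257.3   55.1   44.8   84.5] [ 428.4 -258.2   83.9]
short 220 [453.6 229.6  59.5  43.6  63.3] [453.2 227.9  58.9]
hung 278 [623.1 -11.4  44.8  71.5   4.7] [621.2  -4.4 151. ]
postL 61 [604.  145.7  31.3  19.9  10.4] [602.8 145.7 155.3]
postR 90 [ 639.8 -161.8   30.9   20.4    2.7] [ 637.6 -162.   155.4]
yellow 363 [ 496.5 -136.6   56.1   44.3   76. ] [ 496.3 -137.8   59. ]
blue 269 [454.7 119.8  44.7  56.    9.7] [453.3 118.2  59. ]
tab 51 [615.3  65.1  13.9  25.5   3. ] [612.8  63.4 183.3]
bar [-0.10996675  0.62083219] 104 [ 0.63213934 -0.1021235   0.14404297]
tab [0.6066 0.05   0.1596] [0.623  0.0778 0.1877] [0.6109 0.0612 0.1763] 106
slab ((622.6239013671875, -6.80767822265625), (83.04106140136719, 351.5133972167969), 6.411743640899658)
scene0
tall 107 [ 433.  -253.3   57.1   45.    83.8] [ 433.2 -252.5   84.5]
short 238 [456.2 232.   54.5  44.6  62.5] [458.4 233.6  59.8]
hung 212 [625.6  -7.7  45.7  81.    5.7] [627.1   2.9 151.7]
postL 74 [608.2 151.2  29.7  21.1   8. ] [610.4 151.9 156.5]
postR 47 [ 641.3 -157.3   32.7   21.    10.5] [ 643.  -154.8  156.1]
yellow 118 [ 500.5 -133.1   56.3   42.5   81. ] [ 500.2 -132.8   59.9]
blue 198 [457.  122.7  44.9  54.2   7.5] [459.3 124.5  59.8]
tab 50 [618.   68.6  12.2  26.    8.8] [620.3  70.7 184.1]
bar [-0.11527054  0.62621177] 78 [ 0.63784038 -0.1079595   0.14492025]
tab [0.6104 0.0554 0.1591] [0.626  0.083  0.1884] [0.6213 0.0715 0.1756] 109
slab ((612.5987548828125, -5.83612060546875), (114.15691375732422, 352.5135498046875), 7.6590752601623535)
```

Run:
```python
from h import *
a=pts(load('side0'));b=pts(load('scene0'))
for P in (a,b):
    for nm,c,r,z0,z1 in [('mug',(.56,-.29),.09,.07,.2),('jarb',(.39,-.33),.05,.06,.08),('bottle',(.42,.05),.06,.09,.13),('jara',(.48,.30),.06,.06,.08)]:
        m=(np.hypot(P[...,0]-c[0],P[...,1]-c[1])<r)&(P[...,2]>z0)&(P[...,2]<z1);q=P[m]
        print(nm,len(q),*( (np.round(q.min(0),3),np.round(q.max(0),3),np.round(np.median(q,0),3)) if len(q) else ()))
# heights above 0.1 anywhere within box
h=a[(a[...,2]>.1)&(a[...,0]>.3)&(a[...,0]<.75)&(abs(a[...,1])<.4)]
cells,c=np.unique(np.round(h[:,:2]/.03).astype(int),axis=0,return_counts=True)
print([(x*.03,y*.03,n) for (x,y),n in zip(cells,c) if n>5])
```

```text
mug 630 [ 0.549 -0.378  0.07 ] [ 0.62  -0.309  0.18 ] [ 0.573 -0.337  0.086]
jarb 204 [ 0.378 -0.379  0.062] [ 0.419 -0.356  0.072] [ 0.397 -0.369  0.069]
bottle 44 [ 0.413 -0.01   0.092] [0.433 0.003 0.12 ] [ 0.421 -0.006  0.117]
jara 7 [0.447 0.242 0.06 ] [0.478 0.257 0.061] [0.467 0.247 0.061]
mug 321 [ 0.553 -0.377  0.07 ] [ 0.624 -0.305  0.18 ] [ 0.581 -0.331  0.086]
jarb 45 [ 0.383 -0.377  0.061] [ 0.423 -0.35   0.073] [ 0.406 -0.361  0.069]
bottle 56 [ 0.415 -0.008  0.091] [0.437 0.008 0.119] [0.431 0.001 0.11 ]
jara 30 [0.444 0.24  0.06 ] [0.485 0.264 0.063] [0.463 0.249 0.061]
[(np.float64(0.42), np.float64(-0.03), np.int64(19)), (np.float64(0.42), np.float64(0.0), np.int64(66)), (np.float64(0.57), np.float64(-0.36), np.int64(76)), (np.float64(0.57), np.float64(-0.32999999999999996), np.int64(84)), (np.float64(0.6), np.float64(-0.32999999999999996), np.int64(102)), (np.float64(0.6), np.float64(-0.03), np.int64(110)), (np.float64(0.6), np.float64(0.0), np.int64(173)), (np.float64(0.6), np.float64(0.03), np.int64(57)), (np.float64(0.6), np.float64(0.06), np.int64(162)), (np.fl
[... 228 characters left out ...]
t64(-0.15), np.int64(125)), (np.float64(0.63), np.float64(-0.12), np.int64(60)), (np.float64(0.63), np.float64(-0.09), np.int64(57)), (np.float64(0.63), np.float64(-0.06), np.int64(53)), (np.float64(0.63), np.float64(-0.03), np.int64(110)), (np.float64(0.63), np.float64(0.0), np.int64(102)), (np.float64(0.63), np.float64(0.03), np.int64(39)), (np.float64(0.63), np.float64(0.06), np.int64(50)), (np.float64(0.63), np.float64(0.15), np.int64(21)), (np.float64(0.6599999999999999), np.float64(-0.18), np.int64(25)), (np.float64(0.6599999999999999), np.float64(-0.15), np.int64(17)), (np.float64(0.6599999999999999), np.float64(-0.03), np.int64(8)), (np.float64(0.69), np.float64(0.39), np.int64(24))]
```

```bash
cat >> h.py <<'E'
from scipy.spatial.transform import Rotation as Rn
def to(x,y,z,yawdeg):
    s=arm.get_state(); R=Rn.from_euler('xyz',s['ee_rot']); T=Rn.from_euler('xyz',[np.pi,0,np.radians(yawdeg)])
    d=R.inv().apply(np.array([x,y,z])-s['eef_pos'])/.3
    r=np.degrees((R.inv()*T).as_rotvec())/60
    print('t %.2f pos'%s['t'],np.round(s['eef_pos'],4),'rpy',np.round(np.degrees(s['ee_rot']),2),'F',np.round(s['force'],1),'w',round(s['width'],4))
    print('shift',np.round(d,4),'turn',np.round(r,4))
E
python3 -c "
from h import *
to(.616,.065,.30,-83.6)"
```

```text
t 0.15 pos [0.2701 0.6182 0.2258] rpy [ 1.7993e+02 -1.0000e-02 -2.3600e+01] F [-0.   0.   0.6] w 0.0876
shift [ 1.795   1.2287 -0.2454] turn [ 1.0000e-03 -8.0000e-04  1.0001e+00]
```

```bash
python3 -m inch '0 .05 .04 -.06 0 0 .05; 0 .14 .1 -.12 0 0 .15; 0 .24 .17 -.2 0 0 .25; 0 .34 .24 -.24 0 0 .36; 0 .44 .31 -.245 0 0 .47; 0 .54 .38 -.245 0 0 .58; 0 .64 .44 -.245 0 0 .69; 0 .73 .5 -.245 0 0 .8; 0 .82 .55 -.245 0 0 .9; 0 .88 .59 -.245 0 0 .98; 0 .9 .61 -.245 0 0 1; 0 .9 .61 -.245 0 0 1' 20
python3 -c "
from h import *
to(.616,.065,.30,-83.6)"
```

```text
t: 1.35
eef_pos: [0.4446, 0.3419, 0.3]
ee_rot: [3.141, 0.0, -1.46]
force: [-0.2, 0.1, -0.6]
width: 0.0874
t 1.35 pos [0.4446 0.3419 0.3   ] rpy [179.99   0.   -83.63] F [-0.2  0.1 -0.6] w 0.0874
shift [ 0.9808 -0.4654  0.    ] turn [ 0.0002  0.     -0.0005]
```

```bash
python3 -m inch '0 .05 -.02 0 0 0 0; 0 .15 -.07 0 0 0 0; 0 .26 -.12 0 0 0 0; 0 .38 -.18 0 0 0 0; 0 .5 -.24 0 0 0 0; 0 .62 -.3 0 0 0 0; 0 .74 -.36 0 0 0 0; 0 .85 -.41 0 0 0 0; 0 .93 -.45 0 0 0 0; 0 .98 -.465 0 0 0 0; 0 .98 -.465 0 0 0 0; 0 .98 -.465 0 0 0 0' 20
python3 - <<'E'
from h import *
to(.616,.065,.30,-83.6)
f=grab('wrist','w1');P=pts(f)
print(np.array(f['extrinsics']) if 'extrinsics' in f else c2w_inv(f))
for nm,c,r,z in [('tab',(.616,.067),.03,.186),('hung',(.624,-.008),.05,.152),('postR',(.64,-.16),.03,.157),('postL',(.606,.148),.03,.157)]:
    try: print(nm,*rect(P,c,r,z-.005,z+.006))
    except Exception as e: print(nm,'none')
m=(abs(P[...,0]-.625)<.03)&(P[...,1]<-.06)&(P[...,1]>-.14)&(P[...,2]>.142)&(P[...,2]<.149);q=P[m]
if len(q)>5: print(np.polyfit(q[:,1],q[:,0],1),np.median(q,0))
E
```

```text
t: 2.55
eef_pos: [0.6155, 0.0666, 0.2998]
ee_rot: [3.141, 0.0, -1.458]
force: [-0.3, -0.3, 0.2]
width: 0.0876
t 2.55 pos [0.6155 0.0666 0.2998] rpy [ 1.7998e+02  1.0000e-02 -8.3560e+01] F [-0.3 -0.3  0.2] w 0.0876
shift [ 0.0054 -0.0009 -0.0005] turn [0.0004 0.0001 0.0006]
[[-0.99363627 -0.11262977  0.00122354  0.61801471]
 [ 0.10770579 -0.9532628  -0.28229329  0.05240489]
 [ 0.03296098 -0.28036507  0.95932737 -0.46384182]
 [ 0.          0.          0.          1.        ]]
tab 305 [615.9  64.7  11.3  26.    6.1] [616.   63.8 186.7]
hung 2235 [624.4  -8.   43.8  98.3   7.7] [624.   -4.5 153. ]
postR 0 [0. 0. 0. 0. 0.] [nan nan nan]
postL 391 [607.6 145.2  28.9  19.3   7.2] [607.6 144.4 157.7]
[-0.11438268  0.62295563] [ 0.63291613 -0.0875642   0.146175  ]
  return _methods._mean(a, axis=axis, dtype=dtype,
  ret = um.true_divide(
```

View pics/w1.png

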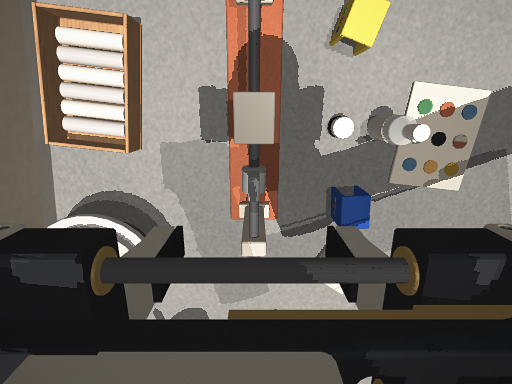

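Wrist view: keeper tab at (254,205), hung tile roof at (254,118), and bar straight along column 254, so the jaws are aligned. Wrist and external cameras agree within about 3 mm. I'm descending on the tab now.

```bash
python3 -m inch '0 .005 0 .06 0 0 0; 0 .005 0 .16 0 0 0; 0 .005 0 .26 0 0 0; 0 .005 0 .35 0 0 0; 0 .005 0 .42 0 0 0; 0 .005 0 .46 0 0 0; 0 .005 0 .475 0 0 0; 0 .005 0 .475 0 0 0; 1 .005 0 .475 0 0 0; 1 .005 0 .475 0 0 0; 1 .005 0 .475 0 0 0; 1 .005 0 .475 0 0 0' 25
python3 -m inch '1 0 0 0 0 0 0; 1 0 0 0 0 0 0; 1 0 0 0 0 0 0'
python3 -c "
from h import *
to(.6104,.1204,.157,-83.5)"
```

```text
t: 3.8
eef_pos: [0.6162, 0.0647, 0.1581]
ee_rot: [-3.141, 0.0, -1.459]
force: [-0.7, 0.2, 0.6]
width: 0.061
t: 4.1
eef_pos: [0.616, 0.0647, 0.1576]
ee_rot: [3.142, -0.0, -1.459]
force: [0.2, -0.5, -0.7]
width: 0.0371
t 4.10 pos [0.616  0.0647 0.1576] rpy [180.    -0.   -83.59] F [ 0.2 -0.5 -0.7] w 0.0371
shift [-0.1867 -0.0023  0.0019] turn [ 0.     -0.     -0.0016]
```

```bash
python3 -m inch '1 0 0 0 0 0 0; 1 0 0 0 0 0 0; 1 0 0 0 0 0 0; 1 0 0 0 0 0 0; 1 0 0 0 0 0 0; 1 0 0 0 0 0 0'
python3 -c "
from h import *
to(.6104,.1204,.157,-83.5)"
```

```text
t: 4.7
eef_pos: [0.6168, 0.0649, 0.1576]
ee_rot: [-3.14, 0.0, -1.459]
force: [5.8, -0.6, -4.5]
width: 0.012
t 4.70 pos [0.6168 0.0649 0.1576] rpy [-1.7991e+02  1.0000e-02 -8.3590e+01] F [ 5.8 -0.6 -4.5] w 0.012
shift [-0.1864  0.0006  0.0021] turn [-0.0014  0.0001 -0.0016]
```

```bash
python3 -m inch '1 -.015 .003 0 0 0 0; 1 -.035 .003 0 0 0 0; 1 -.06 .003 0 0 0 0; 1 -.085 .003 0 0 0 0; 1 -.11 .003 0 0 0 0; 1 -.13 .003 0 0 0 0; 1 -.145 .003 0 0 0 0; 1 -.155 .003 0 0 0 0; 1 -.16 .003 0 0 0 0; 1 -.165 .003 0 0 0 0; 1 -.165 .003 0 0 0 0'
python3 -m inch '1 -.005 0 0 0 0 0; 1 -.01 0 0 0 0 0; 1 -.01 0 0 0 0 0'
python3 -m inch '1 -.005 0 0 0 0 0; 1 -.01 0 0 0 0 0; 1 -.01 0 0 0 0 0'
```

```text
t: 5.8
eef_pos: [0.6113, 0.1143, 0.1576]
ee_rot: [-3.138, 0.0, -1.459]
force: [8.7, -0.4, -6.0]
width: 0.012
t: 6.1
eef_pos: [0.611, 0.1172, 0.1576]
ee_rot: [-3.138, 0.0, -1.459]
force: [8.6, -0.8, -6.1]
width: 0.0118
t: 6.4
eef_pos: [0.6107, 0.1202, 0.1576]
ee_rot: [-3.138, 0.0, -1.459]
force: [9.6, 0.1, -5.9]
width: 0.0119
```

```bash
python3 -m inch '1 -.005 -.004 0 0 0 0; 1 -.01 -.004 0 0 0 0; 1 -.01 -.004 0 0 0 0'
python3 -m inch '1 -.005 0 0 0 0 0; 1 -.01 0 0 0 0 0; 1 -.01 0 0 0 0 0'
```

```text
t: 6.7
eef_pos: [0.6106, 0.1217, 0.1576]
ee_rot: [-3.141, -0.002, -1.459]
force: [7.5, -5.8, -3.5]
width: 0.0118
t: 7.0
eef_pos: [0.6105, 0.1219, 0.1576]
ee_rot: [3.141, -0.006, -1.46]
force: [12.0, -16.9, -4.8]
width: 0.0116
```

```bash
python3 -m inch '1 .005 -.001 0 0 0 0; 1 .009 -.002 0 0 0 0; 1 .009 -.002 0 0 0 0'
python3 -m inch '0 0 0 0 0 0 0; 0 0 0 0 0 0 0; 0 0 0 0 0 0 0; 0 0 0 0 0 0 0; 0 0 0 -.06 0 0 0; 0 0 0 -.18 0 0 0; 0 0 0 -.3 0 0 0; 0 0 0 -.42 0 0 0; 0 0 0 -.5 0 0 0; 0 0 0 -.5 0 0 0'
python3 - <<'E'
from h import *
to(.432,-.255,.30,-95.8)
f=grab('wrist','w2');P=pts(f)
for nm,c,r,z in [('tab',(.610,.122),.03,.186),('hung',(.624,-.008),.04,.152),('postR',(.64,-.16),.03,.157),('postL',(.606,.148),.03,.157)]:
    try: print(nm,*rect(P,c,r,z-.003,z+.004))
    except Exception as e: print(nm,'none')
f=grab('side','s2')
a=cv2.imread('pics/s2.png')[120:260,150:350];cv2.imwrite('pics/c3.png',cv2.resize(a,None,fx=4,fy=4,interpolation=cv2.INTER_CUBIC))
E
```

```text
t: 7.3
eef_pos: [0.6106, 0.1217, 0.1576]
ee_rot: [3.141, -0.002, -1.46]
force: [5.1, -6.6, -1.9]
width: 0.0116
t: 8.3
eef_pos: [0.6117, 0.1237, 0.3122]
ee_rot: [-3.135, 0.002, -1.458]
force: [0.4, 0.4, 0.5]
width: 0.0848
t 8.30 pos [0.6117 0.1237 0.3122] rpy [-1.7961e+02  9.0000e-02 -8.3560e+01] F [0.4 0.4 0.5] w 0.0848
shift [1.1874 0.7372 0.0337] turn [-0.0063  0.0022  0.204 ]
tab 285 [609.9 121.5  11.7  25.9   6.2] [610.  121.  186.8]
hung 2384 [624.   -6.8  43.7  61.5   7.1] [623.7  -3.9 153. ]
postR 0 [0. 0. 0. 0. 0.] [nan nan nan]
postL 343 [607.  146.   29.7  19.4   6.1] [606.6 147.1 157.7]
  return _methods._mean(a, axis=axis, dtype=dtype,
  ret = um.true_divide(
```

View pics/w2.png

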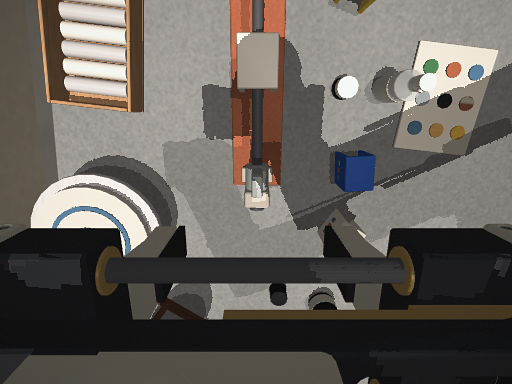

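View pics/c3.png

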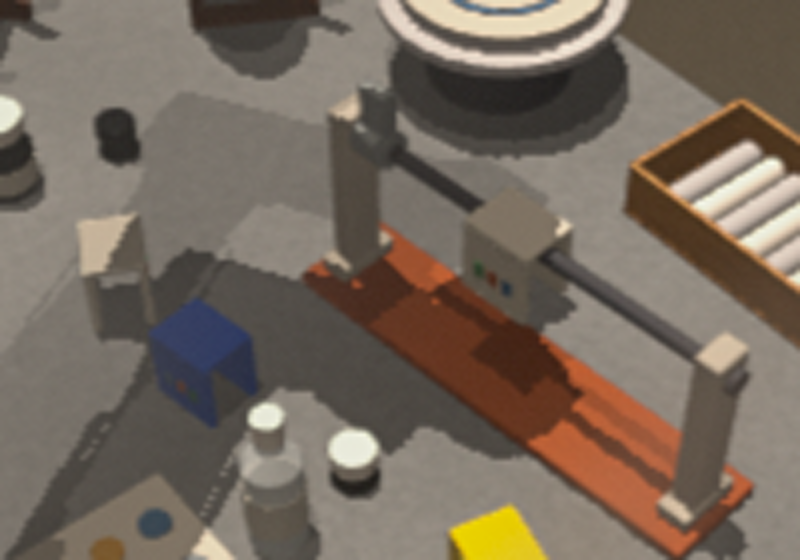

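Pictures show the keeper hard against the +y post (side crop 375,120; wrist 258,180) and the hung tile unmoved. On to the tall tile.

```bash
python3 -m inch '0 .04 .03 0 0 0 .01; 0 .12 .08 0 0 0 .03; 0 .22 .14 0 0 0 .05; 0 .33 .2 .01 0 0 .08; 0 .44 .27 .02 -.003 .002 .11; 0 .55 .34 .03 -.006 .002 .14; 0 .66 .41 .03 -.006 .002 .17; 0 .77 .48 .03 -.006 .002 .19; 0 .87 .54 .03 -.006 .002 .2; 0 .95 .59 .03 -.006 .002 .204; 0 .99 .61 .03 -.006 .002 .204; 0 .99 .61 .03 -.006 .002 .204'
python3 - <<'E'
from h import *
to(.432,-.255,.30,-95.8)
f=load('w2');P=pts(f)
yaw=np.radians(6.45);o=np.array([.6246,-.0077]);ax=np.array([np.cos(yaw),np.sin(yaw)]);ay=np.array([-np.sin(yaw),np.cos(yaw)])
for t in ['w1','w2']:
    P=pts(load(t)); d=P[...,:2]-o; rx=d@ax; ry=d@ay
    m=(abs(ry)<60)&(abs(rx)>.009)&(abs(rx)<.03)&(abs(ry)<.06)&(abs(P[...,2]-.153)<.004)
    print(t,'hung rx',rx[m].min(),rx[m].max(),'ry',np.percentile(ry[m],[0.5,99.5]),rect(P[m][None],(.62,0),1,0,1)[1])
f=grab('wrist','w3');P=pts(f)
for c,z in [((.432,-.255),.085)]:
    print(rect(P,c,.045,z-.004,z+.005))
E
```

```text
t: 9.6
eef_pos: [0.4602, -0.1936, 0.2978]
ee_rot: [3.134, -0.003, -1.675]
force: [-0.7, 0.9, 0.3]
width: 0.0878
t 9.60 pos [ 0.4602 -0.1936  0.2978] rpy [ 1.7958e+02 -1.6000e-01 -9.5970e+01] F [-0.7  0.9  0.3] w 0.0878
shift [ 0.2133  0.0723 -0.0061] turn [ 0.0071 -0.0027 -0.0029]
w1 hung rx -0.02255077014197381 0.02143633458908177 ry [-0.02130985  0.03072796] [621.9  11.3  44.   81.2   6.5]
w2 hung rx -0.022501955402571636 0.02147186910885572 ry [-0.02206723  0.03143473] [623.6  -3.1  43.8  54.    6.9]
(1490, array([ 430.1, -257.9,   53.7,   43.7,   84. ]), array([ 430.6, -259.2,   86. ]))
```

View pics/w3.png

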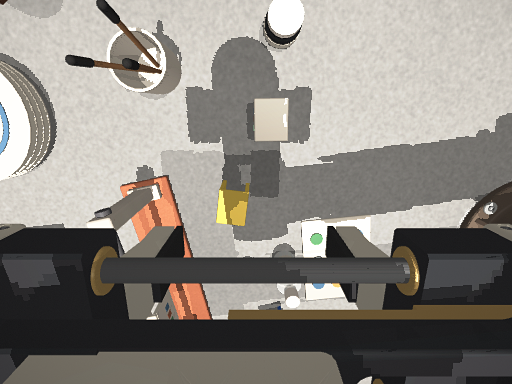

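```bash
python3 -c "
from h import *
to(.430,-.258,.048,-96)"
```

```text
t 9.65 pos [ 0.4609 -0.1928  0.2979] rpy [ 1.796e+02 -1.500e-01 -9.594e+01] F [ 0.2 -0.7 -0.8] w 0.0877
shift [0.2246 0.074  0.8342] turn [ 0.0067 -0.0025  0.0011]
```

```bash
python3 -m inch '0 .05 .02 .05 0 0 0; 0 .13 .045 .15 0 0 0; 0 .2 .065 .26 .005 -.002 0; 0 .225 .074 .37 .007 -.0025 0; 0 .225 .074 .47 .007 -.0025 0; 0 .225 .074 .56 .007 -.0025 0; 0 .225 .074 .64 .007 -.0025 0; 0 .225 .074 .64 .007 -.0025 0'
python3 -c "
from h import *
to(.430,-.258,.048,-96)"
```

```text
t: 10.45
eef_pos: [0.4294, -0.2563, 0.1036]
ee_rot: [3.136, 0.001, -1.672]
force: [-0.9, -0.9, 0.4]
width: 0.0875
t 10.45 pos [ 0.4294 -0.2563  0.1036] rpy [ 1.797e+02  6.000e-02 -9.582e+01] F [-0.9 -0.9  0.4] w 0.0875
shift [ 0.0058 -0.0035  0.1853] turn [0.005  0.0009 0.003 ]
```

```bash
python3 -m inch '0 .005 -.002 .04 .004 0 .002; 0 .005 -.002 .09 .005 0 .003; 0 .005 -.002 .14 .005 0 .003; 0 .005 -.002 .175 .005 0 .003; 0 .005 -.002 .185 .005 0 .003; .5 .005 -.002 .185 .005 0 .003; 1 .005 -.002 .185 .005 0 .003; 1 .005 -.002 .185 .005 0 .003; 1 .005 -.002 .185 .005 0 .003; 1 .005 -.002 .185 .005 0 .003; 1 .005 -.002 .185 .005 0 .003; 1 .005 -.002 .185 .005 0 .003' 20
python3 -m inch '1 0 0 0 0 0 0; 1 0 0 0 0 0 0; 1 0 0 0 0 0 0'
python3 -c "
from h import *
to(.430,-.258,.048,-96)"
```

```text
t: 11.65
eef_pos: [0.4319, -0.2593, 0.0515]
ee_rot: [-3.135, -0.0, -1.676]
force: [-0.5, -0.3, 1.2]
width: 0.0442
t: 11.95
eef_pos: [0.4319, -0.2593, 0.0515]
ee_rot: [-3.135, -0.0, -1.676]
force: [-0.8, -0.6, 2.7]
width: 0.0446
t 11.95 pos [ 0.4319 -0.2593  0.0515] rpy [-1.7963e+02 -1.0000e-02 -9.6010e+01] F [-0.8 -0.6  2.7] w 0.0446
shift [-0.0036  0.0067  0.0116] turn [-0.0062 -0.0002 -0.0002]
```

```bash
python3 -m inch '1 0 0 -.01 0 0 0; 1 0 0 -.03 0 0 0; 1 0 0 -.07 0 0 0; 1 0 0 -.14 0 0 0; 1 0 0 -.22 0 0 0; 1 0 0 -.32 0 0 0; 1 0 0 -.42 0 0 0; 1 0 0 -.52 0 0 0; 1 0 0 -.61 0 0 0; 1 0 0 -.68 0 0 0; 1 0 0 -.7 0 0 0; 1 0 0 -.7 0 0 0' 20
python3 - <<'E'
from h import *
yaw=np.radians(6.45)
o=np.array([.6246,-.0077]);ay=np.array([-np.sin(yaw),np.cos(yaw)])
print(o+.0732*ay,o-.0835*ay)
p=o+.0732*ay
to(p[0],p[1],.27,-83.55)
f=grab('wrist','w4')
P=pts(f);f=grab('side','s4')
E
```

```text
t: 13.15
eef_pos: [0.4308, -0.259, 0.2624]
ee_rot: [-3.133, -0.0, -1.676]
force: [0.2, -0.4, -1.7]
width: 0.0439
[0.616377   0.06503666] [ 0.63398007 -0.09067147]
t 13.15 pos [ 0.4308 -0.259   0.2624] rpy [-179.5    -0.    -96.02] F [ 0.2 -0.4 -1.7] w 0.0439
shift [-1.139  -0.5023 -0.021 ] turn [-0.0083 -0.0009 -0.2078]
```

View pics/s4.png

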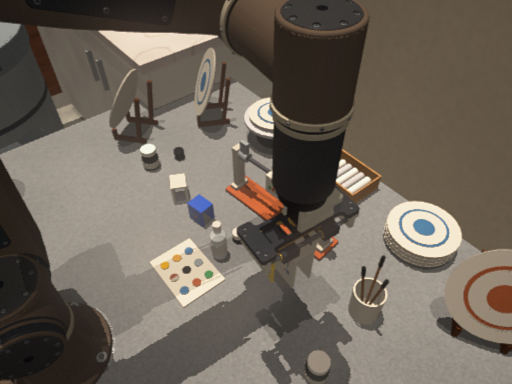

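View pics/w4.png

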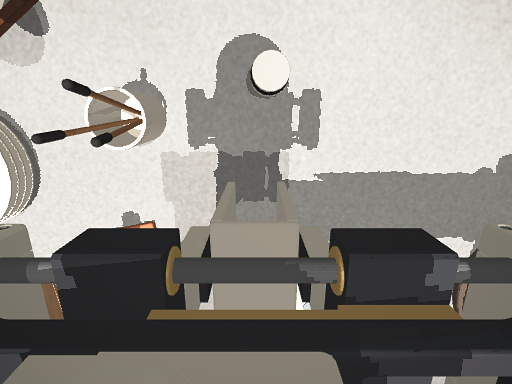

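Wrist view: the tall tile is held squarely between the fingers (legs at 230,200 and 288,200). Moving over the rack.

```bash
python3 -m inch '1 -.02 -.01 -.02 0 0 -.005; 1 -.07 -.03 -.02 0 0 -.02; 1 -.14 -.06 -.02 0 0 -.04; 1 -.22 -.1 -.02 -.002 0 -.06; 1 -.31 -.14 -.02 -.004 0 -.08; 1 -.4 -.18 -.02 -.006 0 -.1; 1 -.5 -.22 -.02 -.008 0 -.13; 1 -.6 -.26 -.02 -.008 0 -.155; 1 -.69 -.3 -.02 -.008 0 -.18; 1 -.77 -.34 -.02 -.008 0 -.2; 1 -.83 -.365 -.02 -.008 0 -.208; 1 -.85 -.375 -.02 -.008 0 -.208'
python3 - <<'E'
from h import *
to(.6164,.0650,.27,-83.55)
E
```

```text
t: 14.45
eef_pos: [0.5697, -0.0155, 0.2672]
ee_rot: [3.138, -0.001, -1.456]
force: [-0.5, 0.3, -2.0]
width: 0.0442
t 14.45 pos [ 0.5697 -0.0155  0.2672] rpy [ 1.798e+02 -5.000e-02 -8.345e+01] F [-0.5  0.3 -2. ] w 0.0442
shift [-0.2487 -0.1853 -0.0103] turn [ 0.0034 -0.0008  0.0017]
```

```bash
python3 -m inch '1 -.02 -.015 -.005 0 0 0; 1 -.07 -.05 -.01 0 0 0; 1 -.13 -.095 -.01 .001 0 0; 1 -.19 -.14 -.01 .002 0 .002; 1 -.23 -.17 -.01 .002 0 .002; 1 -.248 -.185 -.01 .002 0 .002; 1 -.248 -.185 -.01 .002 0 .002; 1 -.248 -.185 -.01 .002 0 .002'
python3 - <<'E'
from h import *
f=grab('wrist','w5');P=pts(f)
to(.6164,.0650,.117,-83.55)
f=grab('scene','c5')
f=grab('side','s5')
a=cv2.imread('pics/c5.png')[120:275,150:355]
b=cv2.imread('pics/s5.png')[90:260,180:380]
cv2.imwrite('pics/c5c.png',np.hstack([cv2.resize(a,(400,302),interpolation=2),cv2.resize(b,(400,302),interpolation=2)]))
E
```

```text
t: 15.25
eef_pos: [0.6157, 0.0628, 0.2707]
ee_rot: [3.141, -0.001, -1.46]
force: [-0.5, 0.3, -1.1]
width: 0.0444
t 15.30 pos [0.6156 0.0625 0.2709] rpy [ 1.7999e+02 -5.0000e-02 -8.3670e+01] F [-0.1  0.1 -0.6] w 0.0437
shift [-0.0083 -0.0036  0.513 ] turn [ 0.0002 -0.0008 -0.002 ]
```

View pics/c5c.png

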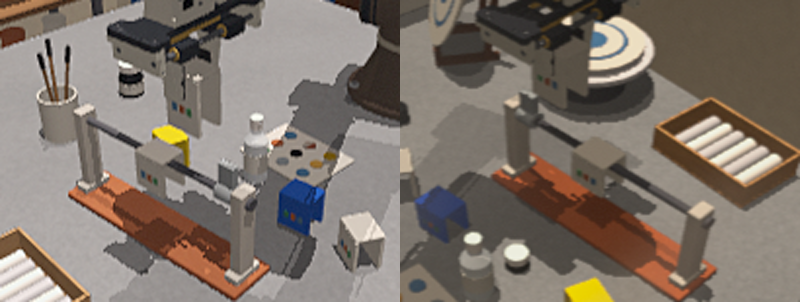

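View pics/w5.png

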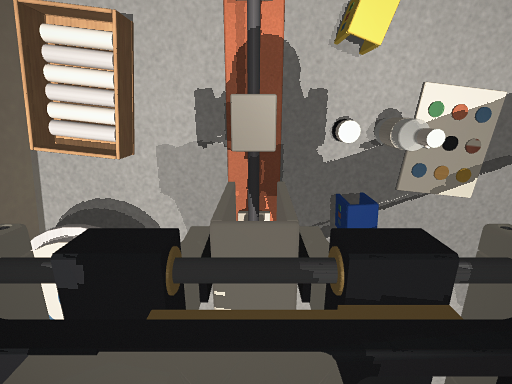

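Run:
```python
from h import *
f=load('w5');P=pts(f)
yaw=np.radians(6.45);o=np.array([.6246,-.0077]);ax=np.array([np.cos(yaw),np.sin(yaw)]);ay=np.array([-np.sin(yaw),np.cos(yaw)])
Q=P.copy();d=P[...,:2]-o;Q[...,0]=d@ax;Q[...,1]=d@ay
for v in (195,205,215,225,235,245,300):
    print(v,[tuple(np.round(Q[v,u]*1000,0).astype(int)) for u in range(216,304,8)])
```

```text
195 [(np.int64(59), np.int64(122), np.int64(2)), (np.int64(18), np.int64(45), np.int64(257)), (np.int64(14), np.int64(49), np.int64(245)), (np.int64(21), np.int64(118), np.int64(14)), (np.int64(5), np.int64(80), np.int64(143)), (np.int64(-3), np.int64(79), np.int64(145)), (np.int64(-17), np.int64(118), np.int64(13)), (np.int64(-29), np.int64(118), np.int64(14)), (np.int64(-18), np.int64(46), np.int64(256)), (np.int64(-23), np.int64(45), np.int64(258)), (np.int64(-68), np.int64(122), np.int64(0))]
205 [(np.int64(60), np.int64(139), np.int64(0)), (np.int64(16), np.int64(46), np.int64(276)), (np.int64(14), np.int64(55), np.int64(248)), (np.int64(21), np.int64(135), np.int64(13)), (np.int64(5), np.int64(91), np.int64(143)), (np.int64(-3), np.int64(90), np.int64(147)), (np.int64(-17), np.int64(135), np.int64(12)), (np.int64(-29), np.int64(134), np.int64(15)), (np.int64(-18), np.int64(52), np.int64(259)), (np.int64(-21), np.int64(45), np.int64(278)), (np.int64(-69), np.int64(139), np.int64(0))]
215 [(np.int64(18), np.int64(45), np.int64(294)), (np.int64(14), np.int64(46), np.int64(291)), (
[... 1713 characters left out ...]
np.int64(305)), (np.int64(-10), np.int64(56), np.int64(306)), (np.int64(-14), np.int64(57), np.int64(305)), (np.int64(-18), np.int64(57), np.int64(305)), (np.int64(-22), np.int64(57), np.int64(305))]
300 [(np.int64(19), np.int64(89), np.int64(305)), (np.int64(14), np.int64(89), np.int64(304)), (np.int64(10), np.int64(88), np.int64(305)), (np.int64(6), np.int64(88), np.int64(305)), (np.int64(2), np.int64(88), np.int64(305)), (np.int64(-2), np.int64(88), np.int64(305)), (np.int64(-7), np.int64(88), np.int64(306)), (np.int64(-11), np.int64(88), np.int64(306)), (np.int64(-15), np.int64(88), np.int64(306)), (np.int64(-2), np.int64(-6), np.int64(430)), (np.int64(-24), np.int64(90), np.int64(303))]
```

```bash
python3 -m inch '1 -.003 -.008 .02 0 0 0; 1 -.003 -.008 .07 0 0 0; 1 -.003 -.008 .13 0 0 0; 1 -.003 -.008 .19 0 0 0; 1 -.003 -.008 .25 0 0 0; 1 -.003 -.008 .3 0 0 0; 1 -.003 -.008 .34 0 0 0; 1 -.003 -.008 .38 0 0 0; 1 -.003 -.008 .41 0 0 0; 1 -.003 -.008 .43 0 0 0; 1 -.003 -.008 .44 0 0 0; 1 -.003 -.008 .44 0 0 0'
python3 - <<'E'
from h import *
to(.6164,.0650,.117,-83.55)
grab('scene','c6');grab('side','s6')
a=cv2.imread('pics/c6.png')[140:270,170:320]
b=cv2.imread('pics/s6.png')[110:240,210:360]
cv2.imwrite('pics/c6c.png',np.hstack([cv2.resize(a,(400,347),interpolation=2),cv2.resize(b,(400,347),interpolation=2)]))
E
```

```text
t: 16.6
eef_pos: [0.6182, 0.064, 0.1388]
ee_rot: [3.142, -0.001, -1.46]
force: [-0.4, 0.7, -2.3]
width: 0.044
t 16.60 pos [0.6182 0.064  0.1388] rpy [ 1.800e+02 -4.000e-02 -8.365e+01] F [-0.4  0.7 -2.3] w 0.044
shift [-0.004   0.0056  0.0726] turn [ 0.     -0.0007 -0.0017]
```

View pics/c6c.png

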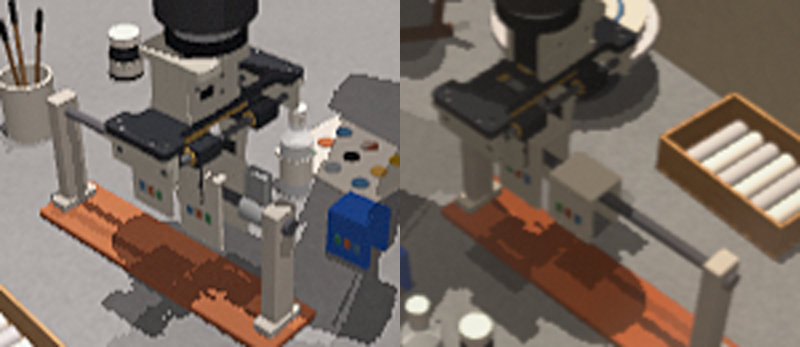

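The tall tile is astride the bar between hung tile and keeper, with no contact force. I'm easing it down.

```bash
python3 -m inch '1 0 0 .015 0 0 0; 1 0 0 .03 0 0 0; 1 0 0 .045 0 0 0; 1 0 0 .053 0 0 0; 1 0 0 .056 0 0 0; 1 0 0 .059 0 0 0; 1 0 0 .059 0 0 0'
python3 -m inch '1 0 0 .003 0 0 0; 1 0 0 .005 0 0 0; 1 0 0 .005 0 0 0'
python3 -m inch '1 0 0 .003 0 0 0; 1 0 0 .005 0 0 0; 1 0 0 .005 0 0 0'
```

```text
t: 17.4
eef_pos: [0.6183, 0.064, 0.1212]
ee_rot: [-3.141, -0.001, -1.46]
force: [0.4, 0.5, -0.1]
width: 0.0437
t: 17.7
eef_pos: [0.6182, 0.064, 0.1197]
ee_rot: [-3.141, -0.001, -1.46]
force: [-0.2, 0.7, -1.9]
width: 0.044
t: 18.0
eef_pos: [0.6183, 0.064, 0.1184]
ee_rot: [-3.141, -0.001, -1.46]
force: [-0.2, 0.7, -1.7]
width: 0.0445
```

```bash
python3 -m inch '1 0 0 .003 0 0 0; 1 0 0 .005 0 0 0; 1 0 0 .005 0 0 0'
python3 -m inch '1 0 0 .003 0 0 0; 1 0 0 .003 0 0 0; 1 0 0 .003 0 0 0'
```

```text
t: 18.3
eef_pos: [0.6184, 0.0641, 0.118]
ee_rot: [-3.14, -0.001, -1.46]
force: [-4.0, 0.7, 7.2]
width: 0.0438
t: 18.6
eef_pos: [0.6185, 0.0641, 0.1178]
ee_rot: [-3.14, -0.001, -1.459]
force: [-6.6, 1.1, 12.6]
width: 0.0441
```

```bash
cat >> h.py <<'E'
def rackQ(P):
    yaw=np.radians(6.45);o=np.array([.6246,-.0077]);ax=np.array([np.cos(yaw),np.sin(yaw)]);ay=np.array([-np.sin(yaw),np.cos(yaw)])
    Q=P.copy();d=P[...,:2]-o;Q[...,0]=d@ax;Q[...,1]=d@ay;return Q
def prof(Q,y0,y1,z0=.147,z1=.158,step=.006):
    for a in np.arange(y0,y1,step):
        m=(Q[...,1]>=a)&(Q[...,1]<a+step)&(Q[...,2]>z0)&(Q[...,2]<z1)&(abs(Q[...,0])<.035)
        if m.sum()>3:
            x=Q[...,0][m];print('y %.0f'%(a*1e3),'x %.1f..%.1f c %.1f'%(x.min()*1e3,x.max()*1e3,(x.min()+x.max())*500),'z %.1f'%(np.median(Q[...,2][m])*1e3),m.sum())
E
python3 - <<'E'
from h import *
f=grab('wrist','w7');Q=rackQ(pts(f))
prof(Q,-.03,.11)
print('t',arm.get_state()['t'])
E
```

```text
y -30 x -3.7..2.7 c -0.5 z 147.4 88
y -24 x -22.4..21.5 c -0.4 z 152.8 1089
y -18 x -22.5..21.3 c -0.6 z 153.1 1628
y -12 x -22.5..21.6 c -0.5 z 153.0 1536
y -6 x -22.5..21.6 c -0.4 z 153.0 1446
y -0 x -22.4..21.6 c -0.4 z 153.0 1454
y 6 x -22.3..21.6 c -0.3 z 153.0 1335
y 12 x -22.4..21.5 c -0.5 z 153.0 1302
y 18 x -22.5..21.8 c -0.3 z 153.0 1252
y 24 x -22.2..21.5 c -0.3 z 153.0 1203
y 30 x -21.7..21.6 c -0.1 z 152.5 250
y 36 x -2.9..3.0 c 0.0 z 147.3 57
y 42 x -20.4..22.8 c 1.2 z 151.7 667
y 48 x -20.5..22.9 c 1.2 z 152.9 1039
y 54 x -34.9..34.9 c 0.0 z 152.9 1280
y 60 x -34.9..34.9 c -0.0 z 152.8 830
y 72 x -20.9..23.3 c 1.2 z 156.9 7
y 78 x -21.0..23.4 c 1.2 z 152.9 745
y 84 x -20.5..23.1 c 1.3 z 152.9 840
y 90 x -20.8..22.7 c 0.9 z 152.9 608
t 18.65
```

View pics/w7.png

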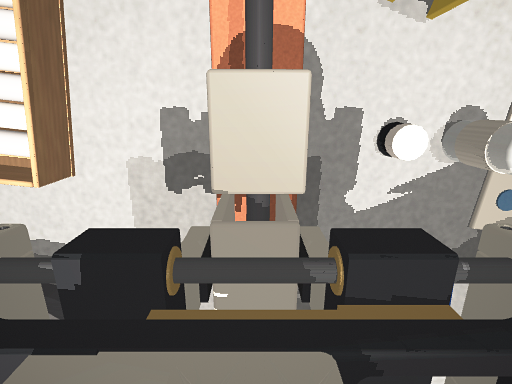

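The wrist view shows the two roofs level at 153 mm, with the tall one 1.5 mm off the bar's centre. I lift slightly, correct, lower again and release.

```bash
python3 -m inch '1 0 0 -.01 0 0 0; 1 0 0 -.018 0 0 0; 1 -.004 .003 -.018 0 0 0; 1 -.007 .005 -.018 0 0 0; 1 -.007 .005 -.018 0 0 0; 1 -.007 .005 -.013 0 0 0; 1 -.007 .005 -.008 0 0 0; 1 -.007 .005 -.005 0 0 0; 1 -.007 .005 -.005 0 0 0'
python3 - <<'E'
from h import *
f=grab('wrist','w8');Q=rackQ(pts(f))
prof(Q,.04,.1)
print(arm.get_state()['force'])
E
```

```text
t: 19.55
eef_pos: [0.6165, 0.0659, 0.1179]
ee_rot: [-3.141, -0.001, -1.46]
force: [-2.8, 0.6, 4.4]
width: 0.0438
y 40 x -3.2..2.2 c -0.5 z 147.3 51
y 46 x -22.2..21.0 c -0.6 z 152.4 991
y 52 x -22.4..21.2 c -0.6 z 152.9 1014
y 58 x -34.9..34.9 c 0.0 z 152.9 1526
y 64 x -25.9..21.7 c -2.1 z 152.9 271
y 76 x -22.6..21.6 c -0.5 z 153.2 169
y 82 x -22.7..21.7 c -0.5 z 152.9 853
y 88 x -22.1..21.5 c -0.3 z 153.0 823
y 94 x -22.7..20.9 c -0.9 z 152.9 350
[-2.04592656  0.30669321  4.55053989]
```

```bash
python3 -m inch '.47 0 0 0 0 0 0; .44 0 0 0 0 0 0; .4 0 0 0 0 0 0; .3 0 0 0 0 0 0; .2 0 0 0 0 0 0; .1 0 0 0 0 0 0; 0 0 0 0 0 0 0; 0 0 0 0 0 0 0; 0 0 0 0 0 0 0'
python3 - <<'E'
from h import *
f=grab('wrist','w9');Q=rackQ(pts(f))
prof(Q,.04,.1)
to(.616,.065,.3,-83.55)
E
```

```text
t: 20.5
eef_pos: [0.6165, 0.0659, 0.1173]
ee_rot: [-3.141, -0.001, -1.46]
force: [-0.1, 0.2, 0.3]
width: 0.0873
y 40 x -3.7..2.7 c -0.5 z 147.4 42
y 46 x -22.5..21.0 c -0.8 z 152.4 1004
y 52 x -22.2..21.3 c -0.5 z 153.0 1017
y 58 x -22.7..21.4 c -0.6 z 153.0 999
y 64 x -21.9..21.0 c -0.5 z 152.8 194
y 76 x -21.6..20.7 c -0.4 z 153.2 204
y 82 x -22.6..21.0 c -0.8 z 153.0 861
y 88 x -22.8..21.2 c -0.8 z 153.0 830
y 94 x -22.5..21.0 c -0.7 z 153.0 365
t 20.55 pos [0.6165 0.0659 0.1174] rpy [-1.7999e+02 -4.0000e-02 -8.3650e+01] F [ 0.4 -0.9  0. ] w 0.0873
shift [ 0.0032  0.0019 -0.6088] turn [-0.0002 -0.0006 -0.0017]
```

Released; the tile stays centred and level. Rising.

```bash
python3 -m inch '0 0 0 -.03 0 0 0; 0 0 0 -.1 0 0 0; 0 0 0 -.2 0 0 0; 0 0 0 -.32 0 0 0; 0 0 0 -.44 0 0 0; 0 0 0 -.54 0 0 0; 0 0 0 -.6 0 0 0; 0 0 0 -.61 0 0 0; 0 0 0 -.61 0 0 0'
python3 - <<'E'
from h import *
to(.455,.270,.27,-117.2)
f=grab('side','s10')
b=f['img'][110:240,210:360][...,::-1]
cv2.imwrite('pics/s10c.png',cv2.resize(b,None,fx=4,fy=4,interpolation=2))
E
```

```text
t: 21.45
eef_pos: [0.6164, 0.0661, 0.301]
ee_rot: [-3.14, -0.0, -1.46]
force: [-0.3, -0.4, -0.4]
width: 0.0876
t 21.45 pos [0.6164 0.0661 0.301 ] rpy [-179.92   -0.    -83.66] F [-0.3 -0.4 -0.4] w 0.0876
shift [-0.7349  0.4598  0.1026] turn [-1.200e-03  3.000e-04  5.591e-01]
```

View pics/s10c.png

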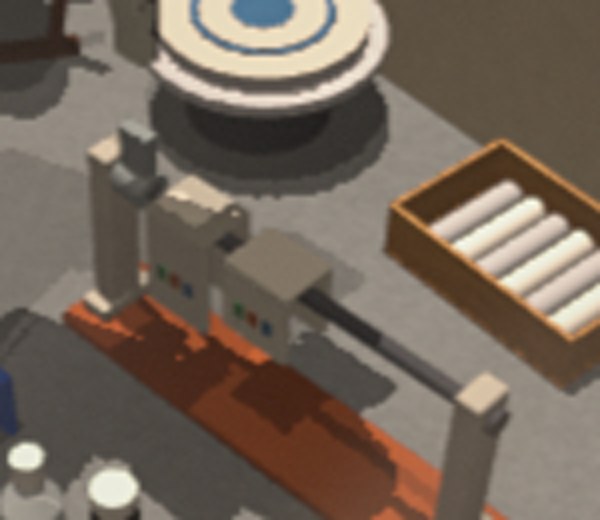

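The tall tile (crop 190,240) hangs straight between keeper and hung tile, with gaps either side. Next is the short tile; I stop where the wrist camera sees it.

```bash
python3 -m inch '0 -.03 .02 0 0 0 .02; 0 -.09 .06 .02 0 0 .07; 0 -.17 .11 .04 0 0 .13; 0 -.25 .16 .06 0 0 .19; 0 -.33 .21 .08 0 0 .26; 0 -.41 .26 .1 0 0 .33; 0 -.49 .31 .1 0 0 .4; 0 -.57 .36 .1 0 0 .46; 0 -.64 .4 .1 0 0 .52; 0 -.7 .44 .1 0 0 .55; 0 -.735 .46 .1 0 0 .559; 0 -.735 .46 .1 0 0 .559'
python3 - <<'E'
from h import *
f=grab('wrist','w11');P=pts(f)
print(rect(P,(.455,.230),.045,.057,.065))
to(.455,.230,.025,-117.2)
E
```

```text
t: 22.7
eef_pos: [0.4537, 0.2705, 0.2689]
ee_rot: [3.141, -0.002, -2.044]
force: [-0.8, -0.4, 0.5]
width: 0.0878
(1418, array([454.5, 228.5,  52.9,  43.8,  62.9]), array([453.9, 228.2,  61. ]))
t 22.75 pos [0.4542 0.27   0.269 ] rpy [ 1.7999e+02 -1.4000e-01 -1.1710e+02] F [ 0.8  0.1 -0.2] w 0.0876
shift [ 0.1155 -0.0632  0.8137] turn [ 0.0001 -0.0023  0.0017]
```

View pics/w11.png

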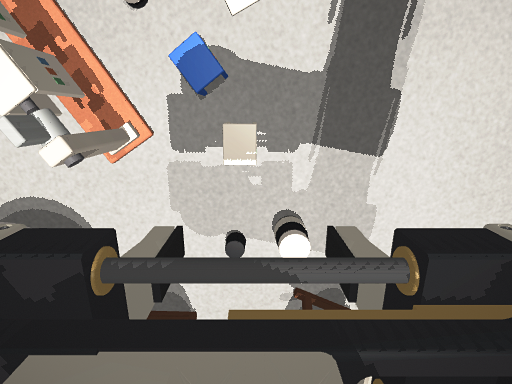

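Run:
```python
from h import *
P=pts(load('w11'))
print('jar',np.round(P[243,292],3),'pot',np.round(P[243,235],3),'blue',np.round(P[62,195],3))
to(.455,.229,.025,-117.1)
```

```text
jar [0.452 0.383 0.071] pot [0.535 0.363 0.03 ] blue [0.456 0.119 0.062]
t 22.75 pos [0.4542 0.27   0.269 ] rpy [ 1.7999e+02 -1.4000e-01 -1.1710e+02] F [ 0.8  0.1 -0.2] w 0.0876
shift [ 0.1184 -0.0647  0.8137] turn [ 0.0001 -0.0023 -0.    ]
```

```bash
python3 -m inch '0 .03 -.015 .03 0 0 0; 0 .07 -.04 .1 0 0 0; 0 .11 -.06 .2 0 0 0; 0 .118 -.065 .31 0 0 0; 0 .118 -.065 .42 0 0 0; 0 .118 -.065 .52 0 0 0; 0 .118 -.065 .6 0 -.001 0; 0 .118 -.065 .65 0 -.002 0; 0 .118 -.065 .65 0 -.002 0'
python3 -c "
from h import *
to(.455,.229,.025,-117.1)"
```

```text
t: 23.65
eef_pos: [0.4548, 0.2265, 0.0724]
ee_rot: [3.14, -0.004, -2.047]
force: [0.3, -0.4, 0.5]
width: 0.088
t 23.65 pos [0.4548 0.2265 0.0724] rpy [ 179.92   -0.21 -117.29] F [ 0.3 -0.4  0.5] w 0.088
shift [-0.0082  0.0029  0.1579] turn [ 0.0013 -0.0035 -0.0031]
```

```bash
python3 -m inch '0 -.006 .002 .03 0 -.001 0; 0 -.006 .002 .08 0 -.002 0; 0 -.006 .002 .12 0 -.002 0; 0 -.006 .002 .145 0 -.002 0; 0 -.006 .002 .153 0 -.002 0; .5 -.006 .002 .153 0 -.002 0; 1 -.006 .002 .153 0 -.002 0; 1 -.006 .002 .153 0 -.002 0; 1 -.006 .002 .153 0 -.002 0; 1 -.006 .002 .153 0 -.002 0; 1 -.006 .002 .153 0 -.002 0; 1 -.006 .002 .153 0 -.002 0' 20
python3 -m inch '1 0 0 0 0 0 0; 1 0 0 0 0 0 0; 1 0 0 0 0 0 0'
```

```text
t: 24.85
eef_pos: [0.4565, 0.2314, 0.0294]
ee_rot: [-3.141, 0.004, -2.045]
force: [-0.6, -0.2, 1.6]
width: 0.0438
t: 25.15
eef_pos: [0.4565, 0.2314, 0.0294]
ee_rot: [-3.141, 0.004, -2.045]
force: [-1.2, -0.3, 3.5]
width: 0.044
```

```bash
python3 -m inch '1 0 0 -.01 0 0 0; 1 0 0 -.03 0 0 0; 1 0 0 -.07 0 0 0; 1 0 0 -.14 0 0 0; 1 0 0 -.23 0 0 0; 1 0 0 -.33 0 0 0; 1 0 0 -.43 0 0 0; 1 0 0 -.53 0 0 0; 1 0 0 -.63 0 0 0; 1 0 0 -.71 0 0 0; 1 0 0 -.76 0 0 0; 1 0 0 -.76 0 0 0' 20
python3 -c "
from h import *
to(.634,-.0907,.26,-83.6)"
```

```text
t: 26.35
eef_pos: [0.4568, 0.2311, 0.2606]
ee_rot: [-3.139, 0.009, -2.045]
force: [0.3, 0.2, -1.0]
width: 0.0437
t 26.35 pos [0.4568 0.2311 0.2606] rpy [-179.86    0.49 -117.18] F [ 0.3  0.2 -1. ] w 0.0437
shift [ 0.6845 -1.0154 -0.0014] turn [-0.0046  0.0073 -0.5597]
```

```bash
python3 -m inch '1 .02 -.03 0 0 0 -.015; 1 .06 -.09 0 0 0 -.05; 1 .11 -.16 0 0 0 -.1; 1 .17 -.25 0 -.001 .002 -.16; 1 .23 -.34 0 -.002 .004 -.22; 1 .29 -.43 0 -.003 .005 -.28; 1 .35 -.52 0 -.004 .006 -.34; 1 .41 -.61 0 -.004 .007 -.4; 1 .47 -.7 0 -.004 .007 -.46; 1 .52 -.77 0 -.004 .007 -.52; 1 .55 -.82 0 -.004 .007 -.555; 1 .55 -.82 0 -.004 .007 -.56'
python3 -c "
from h import *
to(.634,-.0907,.26,-83.6)"
```

```text
t: 27.55
eef_pos: [0.5995, -0.0305, 0.2555]
ee_rot: [3.136, -0.003, -1.46]
force: [-0.8, 0.1, -0.4]
width: 0.0437
t 27.55 pos [ 0.5995 -0.0305  0.2555] rpy [179.68  -0.18 -83.67] F [-0.8  0.1 -0.4] w 0.0437
shift [ 0.2123 -0.0922 -0.0147] turn [ 0.0054 -0.0031 -0.0012]
```

```bash
python3 -m inch '1 .02 -.01 -.005 0 0 0; 1 .06 -.03 -.01 0 0 0; 1 .11 -.05 -.01 0 0 0; 1 .16 -.07 -.01 .002 -.001 0; 1 .195 -.085 -.01 .003 -.002 0; 1 .212 -.092 -.01 .003 -.002 0; 1 .212 -.092 -.01 .003 -.002 0; 1 .212 -.092 -.01 .003 -.002 0'
python3 - <<'E'
from h import *
f=grab('wrist','w13');Q=rackQ(pts(f))
prof(Q,-.13,-.05,.27,.31)
prof(Q,-.15,-.09,.142,.150)
to(.634,-.0907,.117,-83.6)
E
```

```text
t: 28.35
eef_pos: [0.6338, -0.0887, 0.2597]
ee_rot: [3.141, -0.001, -1.459]
force: [-0.4, -0.1, -0.6]
width: 0.044
y -112 x -22.8..21.0 c -0.9 z 290.7 1342
y -106 x -22.4..21.2 c -0.6 z 291.3 984
y -100 x -34.7..34.9 c 0.1 z 291.3 1146
y -94 x -35.0..35.0 c 0.0 z 291.1 2018
y -88 x -28.4..27.1 c -0.7 z 306.8 69
y -82 x -26.5..25.4 c -0.6 z 306.8 258
y -76 x -26.6..25.4 c -0.6 z 291.6 458
y -70 x -22.4..21.2 c -0.6 z 291.1 805
y -64 x -22.6..21.5 c -0.5 z 291.0 717
y -58 x -21.4..20.9 c -0.2 z 290.3 47
y -144 x -6.2..4.4 c -0.9 z 145.9 73
y -138 x -6.2..4.5 c -0.9 z 146.2 82
y -132 x -6.2..4.5 c -0.8 z 146.3 73
y -126 x -6.2..4.5 c -0.9 z 146.2 72
y -120 x -6.3..4.6 c -0.9 z 146.3 76
y -114 x -6.3..4.6 c -0.9 z 146.2 72
y -108 x -6.3..4.7 c -0.8 z 146.2 73
y -102 x -6.4..4.7 c -0.8 z 145.9 67
y -96 x -6.4..4.7 c -0.8 z 146.1 71
t 28.40 pos [ 0.6338 -0.0885  0.2599] rpy [ 1.7997e+02 -4.0000e-02 -8.3590e+01] F [-0.1  0.6 -0.9] w 0.0436
shift [ 7.200e-03 -1.000e-04  4.762e-01] turn [ 0.0005 -0.0006  0.0001]
```

View pics/w13.png

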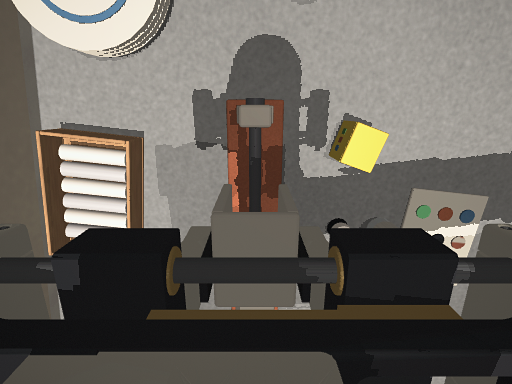

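Held tile is centred within 0.3 mm of the bar, parallel, at rack y −85. Descending.

```bash
python3 -m inch '1 0 0 .02 0 0 0; 1 0 0 .07 0 0 0; 1 0 0 .13 0 0 0; 1 0 0 .19 0 0 0; 1 0 0 .25 0 0 0; 1 0 0 .3 0 0 0; 1 0 0 .34 0 0 0; 1 0 0 .37 0 0 0; 1 0 0 .39 0 0 0; 1 0 0 .4 0 0 0; 1 0 0 .4 0 0 0'
python3 - <<'E'
from h import *
f=grab('wrist','w14');Q=rackQ(pts(f))
prof(Q,-.12,-.05,.155,.185)
prof(Q,-.145,-.12,.142,.150)
to(.634,-.0907,.1213,-83.6)
E
```

```text
t: 29.5
eef_pos: [0.634, -0.0888, 0.1398]
ee_rot: [3.141, -0.001, -1.459]
force: [-0.7, 0.7, -0.1]
width: 0.0441
y -114 x -22.5..21.0 c -0.8 z 170.5 931
y -108 x -22.6..21.3 c -0.7 z 171.4 1000
y -102 x -22.6..21.6 c -0.5 z 171.4 957
y -96 x -35.0..35.0 c -0.0 z 171.3 2091
y -90 x -28.6..27.9 c -0.4 z 171.2 320
y -84 x -22.5..21.7 c -0.4 z 184.0 14
y -78 x -22.7..21.7 c -0.5 z 175.4 111
y -72 x -22.1..21.2 c -0.5 z 171.3 784
y -66 x -22.5..21.5 c -0.5 z 171.2 773
y -60 x -21.9..21.5 c -0.2 z 170.9 251
y -145 x -6.3..4.7 c -0.8 z 146.1 183
y -139 x -6.4..4.8 c -0.8 z 146.2 228
y -133 x -6.5..4.9 c -0.8 z 146.1 222
y -127 x -6.5..4.9 c -0.8 z 146.2 216
y -121 x -6.6..5.0 c -0.8 z 146.2 215
t 29.55 pos [ 0.6341 -0.0888  0.1402] rpy [-1.800e+02 -5.000e-02 -8.359e+01] F [-0.1  0.3  0.1] w 0.0438
shift [0.0063 0.0011 0.063 ] turn [-0.     -0.0008  0.0002]
```

```bash
python3 -m inch '1 0 0 .015 0 0 0; 1 0 0 .03 0 0 0; 1 0 0 .042 0 0 0; 1 0 0 .05 0 0 0; 1 0 0 .054 0 0 0; 1 0 0 .056 0 0 0; 1 0 0 .056 0 0 0'
python3 -m inch '1 0 0 .003 0 0 0; 1 0 0 .005 0 0 0; 1 0 0 .005 0 0 0'
python3 -m inch '1 0 0 .002 0 0 0; 1 0 0 .003 0 0 0; 1 0 0 .003 0 0 0'
```

```text
t: 30.25
eef_pos: [0.6339, -0.0888, 0.1231]
ee_rot: [3.141, -0.001, -1.459]
force: [0.6, -0.1, -1.1]
width: 0.0437
t: 30.55
eef_pos: [0.634, -0.0888, 0.1216]
ee_rot: [3.141, -0.001, -1.459]
force: [-0.1, -0.4, -0.9]
width: 0.0439
t: 30.85
eef_pos: [0.634, -0.0888, 0.1214]
ee_rot: [-3.141, -0.001, -1.459]
force: [-2.7, 0.6, 4.7]
width: 0.044
```

Contact at 4.7 N, at the expected height. Releasing.

```bash
python3 -m inch '.47 0 0 0 0 0 0; .44 0 0 0 0 0 0; .4 0 0 0 0 0 0; .3 0 0 0 0 0 0; .2 0 0 0 0 0 0; .1 0 0 0 0 0 0; 0 0 0 0 0 0 0; 0 0 0 0 0 0 0; 0 0 0 0 0 0 0'
python3 - <<'E'
from h import *
f=grab('wrist','w15');Q=rackQ(pts(f))
prof(Q,-.12,-.05,.145,.165)
E
python3 -m inch '0 0 0 -.03 0 0 0; 0 0 0 -.1 0 0 0; 0 0 0 -.2 0 0 0; 0 0 0 -.32 0 0 0; 0 0 0 -.44 0 0 0; 0 0 0 -.54 0 0 0; 0 0 0 -.6 0 0 0; 0 0 0 -.61 0 0 0; 0 0 0 -.61 0 0 0'
```

```text
t: 31.75
eef_pos: [0.6339, -0.0888, 0.1207]
ee_rot: [3.141, -0.001, -1.459]
force: [-0.5, 0.9, 0.3]
width: 0.0868
y -120 x -5.3..3.7 c -0.8 z 146.5 195
y -114 x -22.4..21.4 c -0.5 z 152.0 976
y -108 x -22.6..21.4 c -0.6 z 153.0 1005
y -102 x -22.5..21.4 c -0.6 z 153.0 967
y -96 x -22.5..21.4 c -0.6 z 153.0 945
y -90 x -22.1..21.1 c -0.5 z 152.9 214
y -78 x -21.1..20.7 c -0.2 z 153.3 122
y -72 x -22.5..21.7 c -0.4 z 153.0 805
y -66 x -22.3..21.2 c -0.6 z 152.9 786
y -60 x -22.5..21.3 c -0.6 z 152.7 248
y -54 x -4.8..3.7 c -0.5 z 146.5 29
t: 32.7
eef_pos: [0.6339, -0.0885, 0.3043]
ee_rot: [-3.141, -0.0, -1.459]
force: [0.1, -0.4, -0.0]
width: 0.0876
```

```bash
python3 -m inch '0 -.03 .02 0 0 0 0; 0 -.1 .05 0 0 0 0; 0 -.2 .08 0 0 0 0; 0 -.31 .1 0 0 0 0; 0 -.43 .12 0 0 0 0; 0 -.55 .14 0 0 0 0; 0 -.67 .16 0 0 0 0; 0 -.77 .18 0 0 0 0; 0 -.83 .2 0 0 0 0; 0 -.85 .2 0 0 0 0; 0 -.85 .2 0 0 0 0'
python3 - <<'E'
from h import *
f=grab('wrist','w16');P=pts(f);Q=rackQ(P)
prof(Q,-.12,.145,.149,.156)
print('tab',*rect(P,(.610,.122),.03,.183,.19))
f=grab('side','s16');g=grab('scene','c16')
a=g['img'][120:275,150:355][...,::-1]
b=f['img'][90:260,180:380][...,::-1]
cv2.imwrite('pics/c16c.png',np.hstack([cv2.resize(a,(400,302),interpolation=2),cv2.resize(b,(400,302),interpolation=2)]))
E
```

```text
t: 33.8
eef_pos: [0.5452, 0.1587, 0.3026]
ee_rot: [3.14, -0.001, -1.457]
force: [-0.4, 0.7, -0.2]
width: 0.0877
y -6 x -22.4..21.3 c -0.5 z 152.9 283
y 0 x -22.1..21.7 c -0.2 z 152.9 325
y 6 x -22.6..21.5 c -0.6 z 152.9 323
y 12 x -22.5..21.5 c -0.5 z 152.9 308
y 18 x -22.3..21.2 c -0.5 z 152.9 308
y 24 x -22.1..21.6 c -0.3 z 152.9 302
y 30 x -22.0..20.4 c -0.8 z 152.1 128
y 48 x -22.2..20.2 c -1.0 z 152.8 243
y 54 x -22.7..21.2 c -0.8 z 152.9 291
y 60 x -22.7..21.6 c -0.6 z 152.9 257
y 66 x -22.6..21.0 c -0.8 z 152.9 265
y 72 x -22.3..21.3 c -0.5 z 153.0 288
y 78 x -22.8..20.9 c -1.0 z 152.9 253
y 84 x -22.9..21.2 c -0.9 z 153.0 253
y 90 x -22.8..20.4 c -1.2 z 153.0 252
y 96 x -22.6..21.3 c -0.6 z 152.6 245
y 114 x -11.6..9.8 c -0.9 z 152.3 67
y 120 x -11.5..-6.2 c -8.9 z 151.8 31
y 126 x -12.3..-6.3 c -9.3 z 152.0 33
y 132 x -12.0..-5.8 c -8.9 z 151.7 33
y 138 x -11.8..-5.8 c -8.8 z 151.6 34
y 144 x -15.1..13.9 c -0.6 z 154.7 26
tab 337 [609.6 121.3  12.3  25.2   6.4] [609.2 120.9 186.8]
```

View pics/c16c.png

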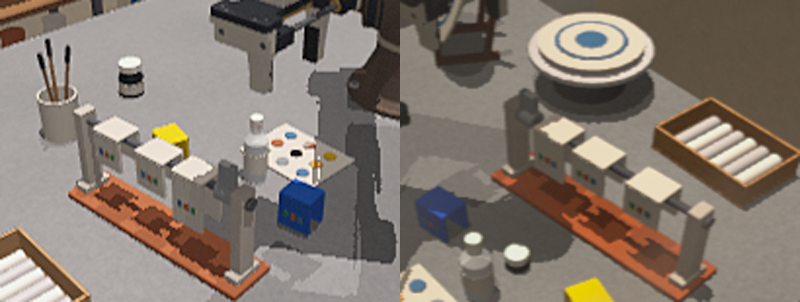

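View pics/s16.png

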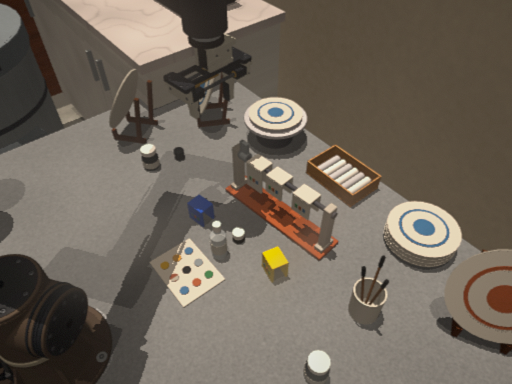

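View pics/w16.png

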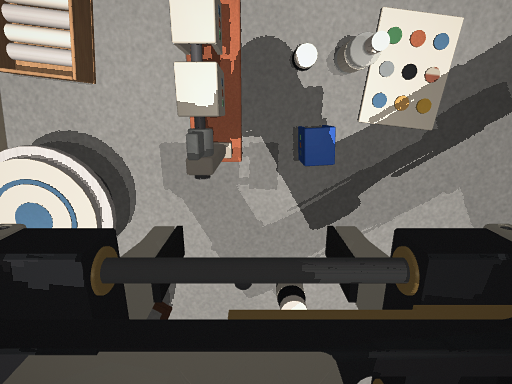

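All pictures agree: three tiles hang level on the bar, the keeper is against the +y post, and the bystanders are in place. Handing in.

```bash
python3 -c "
from station import arm
print(arm.job_done())"
```

```text
the job is handed in; nothing more can be done
None
```

The rack is loaded and the job is handed in, at about 34 s of the 70 s allowed. The hand-in gives no verdict.

- **Keeper:** I slid it about 57 mm along the bar until it met the end stop, seen as a rise to about 17 N with no further travel. In the last image it had not moved, with its tab 25 mm from the post's centre, as it should be at home.
- **Tall tile:** it hangs between the keeper and the hanging tile, with a gap of about 15 mm on each side. It was lowered slowly and re-centred by 1.5 mm before release. That took two touch-downs; the first pressed at 12.6 N.
- **Short tile:** it hangs on the hanging tile's other side, with gaps of about 36 mm to the tile and 33 mm to the post. It touched down at 4.7 N.
- **Last checks:** measured right after each release, both roofs sat level at 153 mm (152 mm nominal, within the calibration), like the hanging tile's. Both tiles were within 0.5 mm of the bar's centre line and parallel to it.
- **Other things:** the hanging tile stayed where it was. The other things on the table look unmoved in the images.
- **Disagreements:** the side and scene cameras differed by about 3–5 mm in position, so I used the wrist camera for the final placing. The last wrist view did not cover the short tile; its numbers come from the wrist image taken just after release, and the side and scene images show it still hanging straight.

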